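# Clear the bracket and hold the hidden bolt head

## Task

The nut runner is turning the nut on the channel bracket, and the hidden bolt is spinning along with it. Clear the two sample cases off the top of the bracket by stacking them squarely, one after the other, on the matching case that stands on the bench, leaving that one where it is; then reach down into the narrow gap behind the bracket's front plate, grip the bolt head centrally between both fingers and stop it from turning. Finish while still holding the head still, and leave everything else on the bench where it stands.

Things in the scene. Friction and masses are not known exactly. Their poses are not given: they have to be found in the camera images.
- bracket: fixed aluminium channel; origin at the centre of its underside, z up. Two plates, 200 mm along y, 12 mm thick, 135 mm tall, on a 12 mm base; inner faces at x = -25 (front) and +25 mm (rear); the gap is open above and at both ends. In front lies a nut runner, a barrel 48 mm across along x, 105 mm up, to x = -156 mm. Yaw within 0.35 rad of the robot's.
- bolt (a joint): turn of the bolt about the bracket's x axis, rad. At 0 and every pi/3 two flats of its head are upright, facing the bracket's +y and -y. The runner drags the bolt along at about +0.2 rad/s with about 0.06 N m, without end; pinched across two flats with 20 N or more it stays still.
- bolt_head (a point): centre of the hidden steel head, midway in the gap, 105 mm above the bench, 30 mm below the plates' top edges. Hexagon 30 mm across flats (34.6 across corners), 16 mm thick along its axis, the bracket's x; a 24 mm thick sleeve joins it to the front plate. Can be pinched from above, closing along the bracket's y. The frame turns with the bolt.
- case_base: closed sample case, grey with a white lid, 84 mm (its x) x 60 mm (its y) x 40 mm tall, about 0.13 to 0.25 kg; origin at the centre of its underside. It stands on the bench and is the foot of the column; bracket and column change sides between starts.
- case_a: closed sample case, grey with a white lid, 84 mm (its x) x 60 mm (its y) x 40 mm tall, about 0.13 to 0.25 kg; origin at the centre of its underside. At the start it lies across the top edges of the bracket's two plates (135 mm above the bench), over one end of the gap, its x roughly along the bracket's x.
- case_b: closed sample case, grey with a white lid, 84 mm (its x) x 60 mm (its y) x 40 mm tall, about 0.13 to 0.25 kg; origin at the centre of its underside. At the start it lies across the top of the bracket like case_a, over the other end of the gap; 40 mm or more are free between the two.
- jar: small closed jar, 44 mm across, 65 mm tall; bystander standing loose on the bench, origin at the centre of its underside
- wrench: open-ended wrench 140 mm long, lying flat; bystander lying loose on the bench, along its x
- reagent: amber bottle, 60 mm across, 130 mm tall; bystander standing loose on the bench, origin at the centre of its underside
- tip_box: closed blue box 80 x 120 x 55 mm; bystander standing loose on the bench, origin at the centre of its underside
- beaker: glass cup, 70 mm across, 80 mm tall; bystander standing loose on the bench, origin at the centre of its underside
- glove_carton: cardboard carton 120 x 220 x 70 mm; bystander standing loose on the bench, origin at the centre of its underside
- tin: steel tin, 70 mm across, 60 mm tall; bystander standing loose on the bench, origin at the centre of its underside

How it is judged:
On the way, in this order (a step that is already met when the one before it is completed fails the run):
1. one case stands squarely on the case on the bench, let go (((horizontal distance between case_a and case_base below 0.01 m and z of case_a in the frame of case_base between 0.035 and 0.045 m and angle between the x axis of case_a and the x axis of case_base, either way round below 0.15 rad and linear speed of case_a below 0.03 m/s and contact force between the fingers and case_a below 0.1 N) or (horizontal distance between case_b and case_base below 0.01 m and z of case_b in the frame of case_base between 0.035 and 0.045 m and angle between the x axis of case_b and the x axis of case_base, either way round below 0.15 rad and linear speed of case_b below 0.03 m/s and contact force between the fingers and case_b below 0.1 N))), for 0.2 s.
2. both cases stand squarely on the column, let go (((horizontal distance between case_a and case_base below 0.01 m and z of case_a in the frame of case_base between 0.035 and 0.045 m and angle between the x axis of case_a and the x axis of case_base, either way round below 0.15 rad and linear speed of each of case_a, case_b below 0.03 m/s and horizontal distance between case_b and case_a below 0.01 m and z of case_b in the frame of case_a between 0.035 and 0.045 m and angle between the x axis of case_b and the x axis of case_a, either way round below 0.15 rad and contact force between the fingers and case_a below 0.1 N and contact force between the fingers and case_b below 0.1 N) or (horizontal distance between case_b and case_base below 0.01 m and z of case_b in the frame of case_base between 0.035 and 0.045 m and angle between the x axis of case_b and the x axis of case_base, either way round below 0.15 rad and linear speed of each of case_b, case_a below 0.03 m/s and horizontal distance between case_a and case_b below 0.01 m and z of case_a in the frame of case_b between 0.035 and 0.045 m and angle between the x axis of case_a and the x axis of case_b, either way round below 0.15 rad and contact force between the fingers and case_b below 0.1 N and contact force between the fingers and case_a below 0.1 N)) and contact force between the fingers and case_base below 0.1 N and distance of case_base from where it was at the start of the episode below 0.05 m and angle between case_base's own z axis and vertical below 0.1 rad), for 0.2 s.
3. the bolt head is gripped and no longer turns (contact force between the fingers and bolt above 5 N and distance between the grasp point and bolt_head below 0.022 m and velocity of joint bolt between -0.04 and 0.04 rad/s), for 0.5 s.
At the end, for the whole second after the job is handed in: One column of three cases: each upper one within 10 mm and 0.15 rad of the one below, resting on it, still, untouched; the lowest upright, moved under 50 mm. Fingers grip the bolt head with over 5 N, grasp point within 22 mm of its centre, and it turns slower than 0.04 rad/s (all of step 2 and all of step 3); the arm keeps its last pose, push and grip.
It fails at once if a bystander is moved more than 30 mm (distance of any of jar, wrench, reagent, tip_box, beaker, glove_carton, tin from where it was at the start of the episode above 0.03 m).
It also fails if it takes over 72 s, if anything falls off the work surface, if the arm or the gripper's body presses on something with over 40 N, if the wrist force passes 120 N, or if a joint passes its speed limit or range.

## Robot

A 7-joint arm with a two-finger parallel gripper is mounted at the origin on the work surface. World frame = base frame: x ahead of the robot, y to its left, z up, the work surface at z = 0. Lengths are in m, angles in rad, forces in N, time in s.
With the tool pointing down it reaches from about 0.425 to 0.875 m from the base axis. Payload 4.7 kg.
Tool frame: the origin (TCP) lies midway between the tips of the shut fingers; the grasp point (between the pads) lies 19 mm behind it (ctrl.grip_point_offset is the distance from the TCP to the grasp point, in m); z points along the fingers, y is the line along which they close (so a half turn about z gives the same grasp; the last joint's range is limited). The gripper opens to 87 mm and grips with 3 to 60 N. Pads are 19 mm wide; open, the fingers measure 117 mm over their backs; the gripper's body (75 mm by 190 mm) begins 51 mm behind the grasp point.
Start: joints at [1.343, 0.321, -0.07, 1.45, 0.023, 1.371, -0.057], TCP at [0.156, -0.631, 0.223] pointing down, gripper open.
Joint ranges: [-2.86, 2.86], [-0.3, 2.09], [-1.38, 1.24], [0.06, 2.45], [-1.56, 4.7], [0.09, 2.05], [-2.69, 2.69]. Speed limits (rad/s): [2.57, 2.57, 3.14, 3.14, 3.14, 3.14, 3.14].

## Interface

Orientations are given as a rotation vector (axis times angle).
In Python, from bench import ctrl gives the robot as it stands.
- The arm moves only by the tool move_arm, never from a script. Its argument "increments" is text: rows parted by semicolons, each of 7 numbers parted by spaces: the shift along the world's x, y, z in mm, then the turn, a rotation vector about the world's x, y, z in degrees, then the closure in counts, from 0 (fully open) to 255 (shut). A call has exactly 8 rows; each row shifts and turns the commanded pose from where the row before left it; what a row does not reach is not made up. A row lasts 1/12 s, in which the tool goes at most 41.7 mm and 7.16 degrees, less where a joint would pass 70% of its speed; a pose out of reach is approached as far as the arm can. A call with a gripper value outside its range is refused whole. The fingers move at their own pace and stop on an object; "grip_force" is the grip in N (left out, the last holds). Time passes only in rows, so rows that do not move let the fingers close, or fill a call up. It gives the time, the measured TCP pose, the force, the opening and the grip force at its end, in the units of the state.
- ctrl.get_state(): the state, without advancing time (a new reading comes with each control period).
- ctrl.get_image(name): name is "scene" or "top"; returns a dict with "frame" (400x640x3 uint8, red, green, blue), "depth" (400x640 float32, m along the optical axis (not along the pixel's ray), 0 where there is no reading), "fx", "fy", "cx", "cy" (pixels), "position" and "orientation" of the camera in the world. Camera axes: x right, y down, z forward; pixel columns grow to the right and rows downward; lengths in m; the calibration is good to about 2 mm. A picture is of the moment at which its call begins.
- ctrl.close_job(): hands the job in; it is judged then, once.
Trained networks look in a picture, given as the dict that the camera call returned (one of the last four; its "shot" number tells which), for a name from the list of things; names that differ only in an ending like _2 or _b are one class to them, and where a whole thing is asked for, a point or a joint stands for the part that bears it (a point fixed in the world has none). Each returns a list of dicts, best first, with "score" (0 to 1); they miss things now and then, are a little off and sometimes report something else, mostly with a low value. They report only what shows in the picture. A call takes as long as a camera call.
- ctrl.find_in(target, picture): "centre" ([x, y, z] in m, in world coordinates, good to about 4 mm: the middle of the surface that is visible of it).
- ctrl.silhouettes(target, picture): "region" (400x640 bool, what is visible of it).
The state is a dict: "time": time; "joint_positions": joint angles; "qd": joint speeds; "joint_torque": joint torques, N m; "position": TCP position; "tool_rot": TCP orientation; "ft_force": force on the tool from outside, world axes, zero at the start; "torque": the same for the moment, N m; "grip_width": opening from 0.0 (shut) to 1.0 (fully open); "grip_force": force on a finger pad.
Only numpy, scipy, OpenCV 4.12 (cv2) and the standard library are available. Lean on these libraries where they do the work, as an engineer would, in place of code of your own. Each camera call takes 0.05 s, during which the arm holds its last target. There are 200 camera calls.

## Working session

There is one attempt and no reset: what is moved stays moved. The work goes in short steps, Python scripts to look and compute and a tool call to move; the robot and the scene stay as the last step left them, time stands still between calls to the robot, and variables do not carry over. Pictures are saved under pics/ and viewed, at most 10 in all, crops included, and the job is handed in when it is done.

Besides the shell and the picture viewer there is one more tool, called as name(argument=value, ...) on one line, values as JSON. move_arm: Moves the arm, as the interface text tells. Its arguments: {"type":"object","properties":{"increments":{"type":"string"},"grip_force":{"type":"number"}},"required":["increments"]}

```bash
mkdir -p pics; cat > h.py <<'E'
import numpy as np,cv2
from scipy.spatial.transform import Rotation as R
from bench import ctrl
def rot(o):
    o=np.array(o,float)
    return o if o.shape==(3,3) else (R.from_rotvec(o).as_matrix() if o.size==3 else R.from_quat(o).as_matrix())
def cloud(p):
    d=p["depth"]; v,u=np.indices(d.shape)
    c=np.stack([(u-p["cx"])/p["fx"]*d,(v-p["cy"])/p["fy"]*d,d],-1)
    w=c@rot(p["orientation"]).T+np.array(p["position"]); w[d==0]=np.nan
    return w
def save(p,n): cv2.imwrite("pics/"+n+".png",p["frame"][:,:,::-1])
E
python3 - <<'E'
from h import *
print(ctrl.get_state())
for n in ["top","scene"]:
    p=ctrl.get_image(n); save(p,n+"0"); w=cloud(p)
    np.savez(n+"0.npz",w=w,f=p["frame"])
    print(n,p["position"],p["orientation"],p["fx"])
    for t in ["case_base","bracket","jar","wrench","reagent","tip_box","beaker","glove_carton","tin","bolt_head"]:
        print(t,[(np.round(r["centre"],3),round(r["score"],2)) for r in ctrl.find_in(t,p)])
E
```

```text
{'time': 0.0, 'joint_positions': array([ 1.34310782,  0.32185384, -0.07009224,  1.45168872,  0.02260491,
        1.37081976, -0.05692912]), 'qd': array([-0.00190045,  0.00091332,  0.00028783,  0.0015395 ,  0.00056463,
        0.00115587, -0.00088608]), 'joint_torque': array([-9.18877267e-04, -4.91292500e+01, -4.04302133e-01, -3.12533355e+01,
       -6.39675278e-02,  4.34120209e-02,  1.57358295e-04]), 'position': array([ 0.15545256, -0.63054982,  0.22143468]), 'tool_rot': array([-3.11672217e+00, -3.78655858e-01,  5.34666240e-04]), 'ft_force': array([-0.02530453, -0.351908  ,  0.31038814]), 'torque': array([0.02500606, 0.03867904, 0.00877443]), 'grip_force': 0.0, 'grip_width': 0.9998575134998631}
top [ 0.4732146  -0.00294619  1.68669939] [-2.21970372  2.17940725 -0.05858991] 445.5364378735728
case_base [(array([0.488, 0.191, 0.044]), 0.64), (array([ 0.647, -0.006,  0.006]), 0.49)]
bracket []
jar [(array([ 0.491, -0.224,  0.12 ]), 0.72), (array([ 0.497, -0.28 ,  0.17 ]), 0.5)]
wrench [(array([ 0.647, -0.004,  0.008]), 0.53)]
reagent [(array([0.757, 0.017, 0.089]), 0.67)]
tip_box [(array
[... 391 characters left out ...]
[]
scene [1.31489492 0.60162398 1.35333926] [-1.16056744 -2.47395522  0.85610226] 519.2264979878724
case_base [(array([0.504, 0.191, 0.039]), 0.76), (array([0.413, 0.471, 0.059]), 0.61), (array([ 0.788, -0.168,  0.054]), 0.44)]
bracket [(array([ 0.524, -0.221,  0.065]), 0.8)]
jar [(array([ 0.425, -0.001,  0.045]), 0.7), (array([0.414, 0.471, 0.061]), 0.62)]
wrench []
reagent [(array([0.778, 0.037, 0.077]), 0.96), (array([ 0.649, -0.01 ,  0.005]), 0.37)]
tip_box [(array([ 0.787, -0.166,  0.051]), 0.82)]
beaker [(array([0.76 , 0.235, 0.044]), 0.96)]
glove_carton [(array([0.414, 0.472, 0.06 ]), 0.48)]
tin [(array([0.413, 0.472, 0.061]), 0.71)]
bolt_head [(array([ 0.523, -0.215,  0.068]), 0.33)]
```

View pics/top0.png

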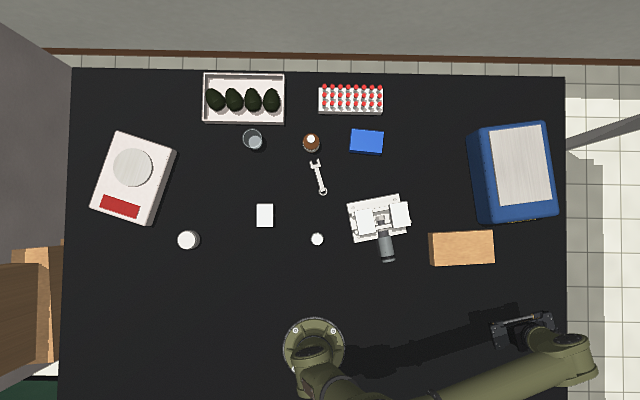

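View pics/scene0.png

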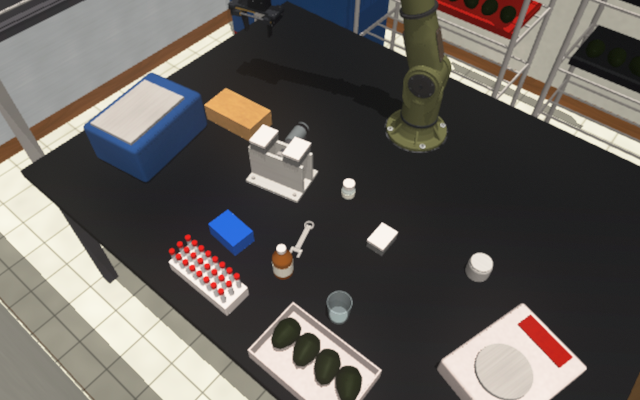

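```bash
cat >> h.py <<'E'
def cases(w,zr,xr,yr,n=3,minpts=120,f=None):
    m=(w[...,2]>zr[0])&(w[...,2]<zr[1])&(w[...,0]>xr[0])&(w[...,0]<xr[1])&(w[...,1]>yr[0])&(w[...,1]<yr[1])
    if f is not None: m&=(f.min(-1)>140)
    k,l,s,c=cv2.connectedComponentsWithStats(m.astype(np.uint8),connectivity=4)
    for i in range(1,k):
        if s[i,4]<minpts: continue
        q=w[l==i]; r=cv2.minAreaRect((q[:,:2]*1000).astype(np.float32))
        print("rect c",np.round(r[0],1),"size",np.round(r[1],1),"ang",round(r[2],1),"z",round(float(np.median(q[:,2])),4),"px",np.round(c[i]),s[i,4])
E
python3 - <<'E'
from h import *
for n in ["top0","scene0"]:
    d=np.load(n+".npz");w=d["w"]
    print(n); print("on bracket");cases(w,(.16,.19),(.35,.65),(-.4,-.05))
    print("plates");cases(w,(.125,.145),(.35,.7),(-.4,-.05))
    print("base");cases(w,(.033,.05),(.4,.6),(.05,.3))
    print("runner");cases(w,(.11,.132),(.3,.7),(-.4,-.05))
E
```

```text
top0
on bracket
rect c [ 502.9 -284.4] size [83.9 61.5] ang 11.2 z 0.1748 px [400. 215.] 444
rect c [ 477.9 -166. ] size [83.6 60.9] ang 12.0 z 0.1746 px [365. 221.] 441
plates
rect c [ 394.8 -246.1] size [90.2 33.2] ang 9.4 z 0.128 px [387. 246.] 146
base
rect c [494.6 189.4] size [81.5 60. ] ang 1.1 z 0.0392 px [265. 215.] 353
runner
rect c [ 398.8 -245.4] size [121.1  47.4] ang 12.4 z 0.1241 px [386. 246.] 399
scene0
on bracket
rect c [ 504.8 -285.8] size [89.5 62.2] ang 10.2 z 0.173 px [263. 137.] 419
rect c [ 478.6 -168. ] size [93.1 64. ] ang 11.6 z 0.1729 px [296. 149.] 437
plates
rect c [ 512.4 -224.2] size [ 45.9 201.3] ang 11.6 z 0.1334 px [276. 158.] 241
base
rect c [496.8 189.1] size [88.5 63.2] ang 2.0 z 0.0381 px [382. 236.] 441
runner
rect c [ 399.4 -247. ] size [126.5  45.5] ang 11.5 z 0.1239 px [296. 133.] 251
rect c [ 527.  -220.2] size [ 16.6 199.2] ang 11.9 z 0.1207 px [275. 161.] 241
```

The top view shows the bracket cases at px (365,221) and (400,215), and the base case at (265,215). The jar is at (317,239), between bracket and column, and the runner points at the robot at (387,246). The scene view agrees. The measured sizes match 84 x 60 mm with tops at 0.175 and 0.04 m, so I'm going above case A.

move_arm(increments="25 25 0 0 0 -2.6 0;25 25 0 0 0 0 0;25 25 0 0 0 0 0;25 25 0 0 0 0 0;25 25 0 0 0 0 0;25 25 0 0 0 0 0;25 25 0 0 0 0 0;25 25 0 0 0 0 0", grip_force=25)

```text
time: 1.77
position: [0.3566, -0.4298, 0.2229]
tool_rot: [3.126, 0.308, 0.0]
ft_force: [1.0, 0.0, 0.4]
grip_width: 0.999
grip_force: 0.0
```

move_arm(increments="25 24 0 0 0 0 0;25 24 0 0 0 0 0;25 24 0 0 0 0 0;25 24 0 0 0 0 0;25 24 0 0 0 0 0;23 25 0 0 0 0 0;0 0 0 0 0 0 0;0 0 0 0 0 0 0")

```text
time: 2.43
position: [0.5053, -0.2835, 0.2227]
tool_rot: [-3.125, -0.317, -0.001]
ft_force: [-0.6, 0.1, 0.0]
grip_width: 1.0
grip_force: 0.0
```

move_arm(increments="-2 -1 -15 0 0 0 0;0 0 -20 0 0 0 0;0 0 -20 0 0 0 0;0 0 -15 0 0 0 0;0 0 -10 0 0 0 0;0 0 0 0 0 0 255;0 0 0 0 0 0 255;0 0 0 0 0 0 255")

```text
time: 3.1
position: [0.502, -0.2879, 0.1438]
tool_rot: [3.125, 0.307, 0.002]
ft_force: [-0.1, 0.7, 1.0]
grip_width: 0.852
grip_force: 0.0
```

move_arm(increments="0 0 0 0 0 0 255;0 0 0 0 0 0 255;0 0 0 0 0 0 255;0 0 5 0 0 0 255;0 0 15 0 0 0 255;0 0 20 0 0 0 255;0 0 20 0 0 0 255;0 0 0 0 0 0 255")

```text
time: 3.77
position: [0.5038, -0.2882, 0.207]
tool_rot: [3.122, 0.308, 0.009]
ft_force: [1.0, -0.0, 0.6]
grip_width: 0.688
grip_force: 25.0
```

move_arm(increments="0 0 20 0 0 0 255;0 20 15 0 0 0 255;0 35 0 0 0 0 255;0 35 0 0 0 0 255;0 37 0 0 0 -2 255;0 37 0 0 0 -2 255;0 37 0 0 0 -2 255;-2 37 0 0 0 -2 255")

```text
time: 4.43
position: [0.4991, -0.0475, 0.2369]
tool_rot: [3.14, 0.086, -0.001]
ft_force: [1.6, 0.9, -0.9]
grip_width: 0.687
grip_force: 25.0
```

move_arm(increments="-2 37 0 0 0 -2 255;-2 37 -10 0 0 0 255;-2 37 -10 0 0 0 255;0 37 -10 0 0 0 255;0 37 -10 0 0 0 255;0 30 -10 0 0 0 255;0 20 0 0 0 0 255;0 4 0 0 0 0 255")

```text
time: 5.1
position: [0.4916, 0.1948, 0.1864]
tool_rot: [-3.139, -0.045, 0.003]
ft_force: [0.4, 0.3, -0.6]
grip_width: 0.685
grip_force: 25.0
```

```bash
python3 - <<'E'
from h import *
s=ctrl.get_state();print(s["time"],s["position"],s["tool_rot"],s["ft_force"])
for n in ["top","scene"]:
    p=ctrl.get_image(n); w=cloud(p); save(p,n+"1"); np.savez(n+"1.npz",w=w,f=p["frame"])
    z=s["position"][2]
    print(n,"held top");cases(w,(z+.015,z+.05),(.4,.6),(.05,.3),minpts=60,f=p["frame"])
    print("base");cases(w,(.03,.05),(.4,.6),(.05,.3),minpts=60)
    print("B");cases(w,(.16,.19),(.35,.65),(-.4,-.05))
E
```

```text
5.1 [0.49160461 0.19484942 0.18644032] [-3.13887171 -0.04547591  0.00321327] [ 0.405235    0.25113039 -0.6260797 ]
top held top
base
B
rect c [ 477.9 -166. ] size [84.  60.9] ang 12.8 z 0.1746 px [365. 221.] 441
scene held top
rect c [514.1 191.7] size [60.2 49.5] ang 89.5 z 0.2165 px [385. 205.] 279
base
rect c [495.5 188.8] size [92.2 61.8] ang 2.3 z 0.0383 px [382. 237.] 476
B
rect c [ 479. -167.] size [91.  63.9] ang 13.8 z 0.1726 px [296. 149.] 437
```

```bash
cat >> h.py <<'E'
def faces(w,top,xc,yc):
    # front (+x) face line and +y side face, from points on vertical faces; plus top-face y extents
    m=(w[...,2]>top-.033)&(w[...,2]<top-.008)&(abs(w[...,0]-xc)<.07)&(abs(w[...,1]-yc)<.055)
    q=w[m]; f=q[(q[:,0]>xc+.032)&(abs(q[:,1]-yc)<.024)]
    a,b=np.polyfit(f[:,1]-yc,f[:,0],1)
    t=w[(abs(w[...,2]-top)<.004)&(abs(w[...,0]-xc-.025)<.02)&(abs(w[...,1]-yc)<.055)]
    print("front x %.4f yaw %.1f n%d z %.3f top y %.4f..%.4f"%(b,-np.degrees(np.arctan(a)),len(f),f[:,2].mean(),*np.percentile(t[:,1],[2,98])),len(t))
    sd=q[(q[:,1]>yc+.022)&(q[:,0]>xc-.03)&(q[:,0]<xc+.034)]
    if len(sd)>20: print("side y med %.4f n%d"%(np.median(sd[:,1]),len(sd)))
E
python3 - <<'E'
from h import *
w=np.load("scene1.npz")["w"]
faces(w,.2184,.4955,.193);faces(w,.040,.4955,.189)
import cv2
f=np.load("scene1.npz")["f"]; cv2.imwrite("pics/c1.png",cv2.resize(f[150:300,300:460,::-1],None,fx=4,fy=4))
E
```

```text
front x 0.5351 yaw 0.2 n78 z 0.197 top y 0.1545..0.2262 208
side y med 0.2234 n48
front x 0.5358 yaw 1.7 n59 z 0.020 top y 0.1605..0.2179 156
side y med 0.2173 n36
```

View pics/c1.png

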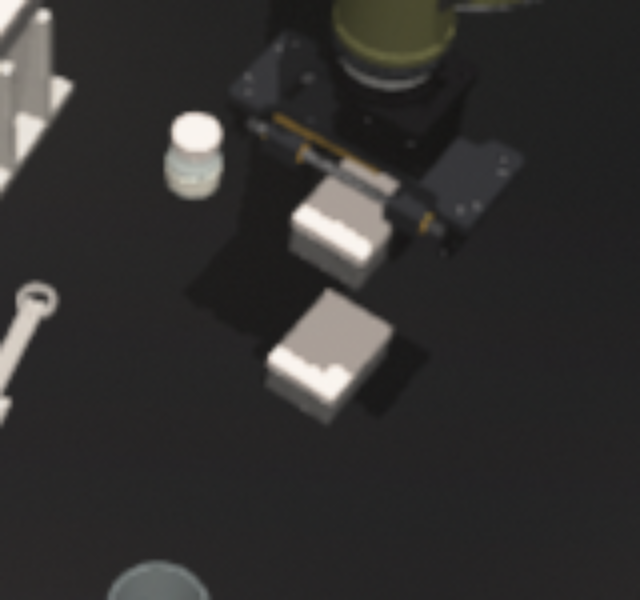

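The crop shows the held case gripped centrally above the base case, with the jar clear to the left. It needs about -5.5 mm in y. I'll lower it.

move_arm(increments="0 -5.5 -20 0 0 0 255;0.5 0 -25 0 0 0 255;0 0 -25 0 0 0 255;0 0 -22 0 0 0 255;0 0 -20 0 0 0 255;0 0 -13 0 0 0 255;0 0 -7 0 0 0 255;0 0 0 0 0 0 255")

```text
time: 5.87
position: [0.4935, 0.1828, 0.0543]
tool_rot: [3.14, 0.032, -0.004]
ft_force: [-0.5, -0.8, -1.3]
grip_width: 0.69
grip_force: 25.0
```

```bash
python3 - <<'E'
from h import *
s=ctrl.get_state();print(s["time"],s["position"],s["tool_rot"],s["ft_force"])
p=ctrl.get_image("scene"); w=cloud(p)
z=s["position"][2]+.031
faces(w,z,.4955,.189);faces(w,.040,.4955,.189)
E
```

```text
5.8667 [0.49352667 0.18281339 0.05428769] [ 3.14034075  0.03196597 -0.0038302 ] [-0.48050888 -0.83994048 -1.31658182]
front x 0.5359 yaw 1.0 n63 z 0.065 top y 0.1465..0.2113 181
front x 0.5358 yaw 1.4 n58 z 0.019 top y 0.1601..0.2182 54
side y med 0.2174 n36
```

move_arm(increments="0 0 0 0 0 0 255;0 0 0 0 0 0 255;0 0 0 0 0 0 255;0 0 0 0 0 0 255;0 0 0 0 0 0 255;0 0 0 0 0 0 255;0 0 0 0 0 0 255;0 0 0 0 0 0 255")

```text
time: 6.58
position: [0.4941, 0.1844, 0.0556]
tool_rot: [3.141, 0.035, 0.0]
ft_force: [-0.2, -0.5, -0.7]
grip_width: 0.688
grip_force: 25.0
```

```bash
python3 - <<'E'
from h import *
s=ctrl.get_state();print(s["time"],s["position"],s["tool_rot"],s["ft_force"])
p=ctrl.get_image("scene"); w=cloud(p)
z=s["position"][2]+.031
faces(w,z,.4955,.189);faces(w,.040,.4955,.189)
E
```

```text
6.5833 [0.49412372 0.18438574 0.05562383] [3.14127856e+00 3.45547410e-02 3.53223374e-05] [-0.20752174 -0.53951494 -0.66452386]
front x 0.5362 yaw 1.8 n72 z 0.066 top y 0.1497..0.2127 172
side y med 0.2152 n34
front x 0.5359 yaw 0.9 n63 z 0.018 top y 0.1624..0.2188 55
side y med 0.2177 n35
```

move_arm(increments="0 4 0 0 0 0 255;0 0 0 0 0 0 255;0 0 -2 0 0 0 255;0 0 -2 0 0 0 255;0 0 -1.5 0 0 0 255;0 0 0 0 0 0 255;0 0 0 0 0 0 255;0 0 0 0 0 0 255")

```text
time: 7.3
position: [0.4941, 0.1883, 0.05]
tool_rot: [3.141, 0.034, -0.0]
ft_force: [-0.1, 0.1, -1.3]
grip_width: 0.692
grip_force: 25.0
```

```bash
python3 - <<'E'
from h import *
s=ctrl.get_state();print(s["time"],s["position"],s["tool_rot"],s["ft_force"])
p=ctrl.get_image("scene"); w=cloud(p)
z=s["position"][2]+.031
faces(w,z,.4955,.189);faces(w,.040,.4955,.189)
E
```

```text
7.3 [0.49413704 0.18833996 0.05004623] [ 3.14134348e+00  3.42578710e-02 -1.71637221e-04] [-0.06910442  0.11788547 -1.32655996]
front x 0.5364 yaw 0.2 n64 z 0.060 top y 0.1522..0.2184 195
side y med 0.2180 n34
front x 0.5352 yaw 1.0 n56 z 0.019 top y 0.1597..0.2190 41
side y med 0.2172 n27
```

Aligned within about 1 mm. Releasing and rising.

move_arm(increments="0 0 -1 0 0 0 255;0 0 0 0 0 0 255;0 0 0 0 0 0 0;0 0 0 0 0 0 0;0 0 0 0 0 0 0;0 0 0 0 0 0 0;0 0 0 0 0 0 0;0 0 0 0 0 0 0")

```text
time: 8.02
position: [0.4942, 0.1884, 0.0492]
tool_rot: [3.141, 0.035, 0.0]
ft_force: [0.1, 0.9, 1.0]
grip_width: 0.984
grip_force: 0.0
```

move_arm(increments="0 0 20 0 0 0 0;0 0 30 0 0 0 0;0 0 40 0 0 0 0;0 0 40 0 0 0 0;0 0 40 0 0 0 0;0 -20 10 0 0 0 0;0 -35 0 0 0 0 0;0 -35 0 0 0 0 0")

```text
time: 8.68
position: [0.4946, 0.0989, 0.2308]
tool_rot: [3.141, 0.041, 0.005]
ft_force: [0.8, -0.7, -1.0]
grip_width: 1.005
grip_force: 0.0
```

move_arm(increments="-2 -35 0 0 0 2 0;-2 -35 0 0 0 2 0;-2 -35 0 0 0 2 0;-2 -35 0 0 0 2 0;-2 -35 0 0 0 2 0;-2 -30 0 0 0 1 0;-2 -20 0 0 0 0 0;0 0 0 0 0 0 0")

```text
time: 9.35
position: [0.4789, -0.1324, 0.2288]
tool_rot: [3.123, 0.322, -0.002]
ft_force: [-0.8, -0.4, -0.5]
grip_width: 1.003
grip_force: 0.0
```

```bash
python3 - <<'E'
from h import *
s=ctrl.get_state();print(s["time"],s["position"],s["tool_rot"],s["ft_force"])
for n in ["top","scene"]:
    p=ctrl.get_image(n); w=cloud(p); np.savez(n+"2.npz",w=w,f=p["frame"])
    print(n);cases(w,(.07,.09),(.4,.6),(.05,.3),minpts=60)
    cases(w,(.16,.19),(.35,.65),(-.4,-.05))
faces(w,.080,.4955,.189);faces(w,.040,.4955,.189)
E
```

```text
9.35 [ 0.47893158 -0.13240397  0.2287852 ] [ 3.12314857e+00  3.22486484e-01 -1.62066770e-03] [-0.83332664 -0.36151639 -0.51249129]
top
rect c [495.9 188.2] size [83.2 59.1] ang 1.2 z 0.0793 px [264. 215.] 401
scene
rect c [496.5 186.2] size [88.2 61.9] ang 0.8 z 0.0787 px [382. 229.] 492
rect c [ 479.3 -166.5] size [90.2 63.4] ang 13.7 z 0.1731 px [296. 149.] 442
front x 0.5369 yaw -0.4 n66 z 0.059 top y 0.1589..0.2158 172
side y med 0.2155 n39
front x 0.5358 yaw 1.8 n63 z 0.019 top y 0.1611..0.2186 39
side y med 0.2173 n34
```

move_arm(increments="-0.5 -20 0 0 0 0.5 0;0 -13.5 0 0 0 0 0;0 0 0 0 0 0 0;0 0 -20 0 0 0 0;0 0 -30 0 0 0 0;0 0 -20 0 0 0 0;0 0 -15 0 0 0 0;0 0 0 0 0 0 0")

```text
time: 10.12
position: [0.4774, -0.1579, 0.1408]
tool_rot: [-3.118, -0.351, 0.008]
ft_force: [-0.7, -1.0, 0.0]
grip_width: 0.999
grip_force: 0.0
```

move_arm(increments="0 0 0 0 0 0 255;0 0 0 0 0 0 255;0 0 0 0 0 0 255;0 0 0 0 0 0 255;0 0 0 0 0 0 255;0 0 0 0 0 0 255;0 0 0 0 0 0 255;0 0 5 0 0 0 255")

```text
time: 10.78
position: [0.4789, -0.1599, 0.1486]
tool_rot: [-3.121, -0.348, 0.002]
ft_force: [-0.3, 0.5, -1.4]
grip_width: 0.689
grip_force: 25.0
```

move_arm(increments="0 0 15 0 0 0 255;0 0 30 0 0 0 255;0 0 30 0 0 0 255;0 0 0 0 0 0 255;0 20 0 0 0 0 255;0 30 0 0 0 -1 255;2 35 0 0 0 -2 255;2 35 0 0 0 -2 255")

```text
time: 11.45
position: [0.4827, -0.0389, 0.2234]
tool_rot: [-3.134, -0.207, 0.002]
ft_force: [0.5, 1.2, -1.6]
grip_width: 0.688
grip_force: 25.0
```

move_arm(increments="2 35 0 0 0 -2 255;2 35 0 0 0 -2 255;2 35 0 0 0 -2 255;2 35 0 0 0 0 255;2 35 0 0 0 0 255;2 30 0 0 0 0 255;0 20 0 0 0 0 255;0 10 0 0 0 0 255")

```text
time: 12.12
position: [0.494, 0.1988, 0.2236]
tool_rot: [-3.139, -0.056, 0.003]
ft_force: [0.5, 1.1, -1.4]
grip_width: 0.689
grip_force: 25.0
```

move_arm(increments="0 0 0 0 0 0 255;0 0 0 0 0 0 255;0 0 0 0 0 0 255;0 0 0 0 0 0 255;0 0 0 0 0 0 255;0 0 0 0 0 0 255;0 0 0 0 0 0 255;0 0 0 0 0 0 255")

```text
time: 12.78
position: [0.4957, 0.1945, 0.2242]
tool_rot: [3.141, 0.047, 0.0]
ft_force: [-0.4, -0.3, -1.6]
grip_width: 0.684
grip_force: 25.0
```

```bash
python3 - <<'E'
from h import *
s=ctrl.get_state();print(s["time"],s["position"],s["tool_rot"],s["ft_force"])
p=ctrl.get_image("scene"); w=cloud(p); np.savez("scene3.npz",w=w,f=p["frame"])
faces(w,s["position"][2]+.032,.4955,.189);faces(w,.080,.4955,.189);faces(w,.040,.4955,.189)
E
```

```text
12.7833 [0.49570703 0.19451664 0.22415774] [3.14100891e+00 4.71640789e-02 2.18962034e-04] [-0.3729628  -0.31528265 -1.62056965]
front x 0.5326 yaw 2.7 n78 z 0.236 top y 0.1542..0.2289 135
side y med 0.2250 n54
front x 0.5370 yaw 2.3 n69 z 0.059 top y 0.1580..0.2160 169
side y med 0.2151 n33
front x 0.5359 yaw 1.0 n64 z 0.020 top y 0.1626..0.2192 46
side y med 0.2172 n31
```

move_arm(increments="4 -7 -10 0 0 0 255;0 0 -25 0 0 0 255;0 0 -30 0 0 0 255;0 0 -30 0 0 0 255;0 0 -23 0 0 0 255;0 0 -10 0 0 0 255;0 0 0 0 0 0 255;0 0 0 0 0 0 255")

```text
time: 13.5
position: [0.4998, 0.1879, 0.0962]
tool_rot: [-3.141, -0.048, 0.001]
ft_force: [0.3, -0.0, -0.8]
grip_width: 0.695
grip_force: 25.0
```

move_arm(increments="0 0 0 0 0 0 255;0 0 0 0 0 0 255;0 0 0 0 0 0 255;0 0 0 0 0 0 255;0 0 0 0 0 0 255;0 0 0 0 0 0 255;0 0 0 0 0 0 255;0 0 0 0 0 0 255")

```text
time: 14.17
position: [0.4996, 0.1879, 0.0961]
tool_rot: [3.141, 0.048, 0.0]
ft_force: [-0.1, -0.4, -1.7]
grip_width: 0.69
grip_force: 25.0
```

```bash
python3 - <<'E'
from h import *
s=ctrl.get_state();print(s["time"],s["position"],s["tool_rot"],s["ft_force"])
for i in range(2):
  p=ctrl.get_image("scene"); w=cloud(p); np.savez("scene3.npz",w=w,f=p["frame"])
  faces(w,s["position"][2]+.032,.4955,.189);faces(w,.080,.4955,.189);faces(w,.040,.4955,.189)
E
```

```text
14.1667 [0.49962457 0.18785891 0.09611885] [3.14107276e+00 4.81650497e-02 3.97324382e-05] [-0.09282947 -0.3633076  -1.6593604 ]
front x 0.5364 yaw 2.6 n70 z 0.107 top y 0.1538..0.2200 121
side y med 0.2180 n33
front x 0.5365 yaw 1.8 n69 z 0.060 top y 0.1590..0.2165 38
side y med 0.2155 n37
front x 0.5356 yaw 1.4 n63 z 0.018 top y 0.1623..0.2194 40
side y med 0.2173 n31
front x 0.5356 yaw 2.0 n75 z 0.108 top y 0.1517..0.2216 126
side y med 0.2183 n32
front x 0.5365 yaw -0.4 n60 z 0.059 top y 0.1630..0.2175 50
side y med 0.2152 n33
front x 0.5358 yaw 0.4 n59 z 0.019 top y 0.1583..0.2197 40
side y med 0.2176 n36
```

move_arm(increments="0.5 -1 -2 0 0 0 255;0 0 -2 0 0 0 255;0 0 -2 0 0 0 255;0 0 -1 0 0 0 255;0 0 -1 0 0 0 255;0 0 0 0 0 0 255;0 0 0 0 0 0 255;0 0 0 0 0 0 255")

```text
time: 14.93
position: [0.5003, 0.1868, 0.0902]
tool_rot: [3.14, 0.048, 0.0]
ft_force: [-5.8, -2.9, 15.8]
grip_width: 0.686
grip_force: 25.0
```

```bash
python3 - <<'E'
from h import *
s=ctrl.get_state();print(s["time"],s["position"],s["tool_rot"],s["ft_force"])
p=ctrl.get_image("scene"); w=cloud(p); np.savez("scene3.npz",w=w,f=p["frame"])
q=w[(w[...,2]>.1)&(w[...,2]<.16)&(abs(w[...,0]-.52)<.012)&(abs(w[...,1]-.187)<.02)]; print("top z",np.median(q[:,2]))
faces(w,s["position"][2]+.032,.4955,.189);faces(w,.080,.4955,.189);faces(w,.040,.4955,.189)
E
```

```text
14.9333 [0.50030097 0.18676516 0.09023092] [3.13952719e+00 4.78163325e-02 2.59560013e-04] [-5.79979532 -2.90080814 15.82675793]
top z 0.11890653781625071
front x 0.5371 yaw 2.1 n65 z 0.100 top y 0.1501..0.2179 137
side y med 0.2173 n34
front x 0.5371 yaw 0.2 n65 z 0.059 top y 0.1604..0.2159 34
side y med 0.2156 n33
front x 0.5363 yaw 0.6 n61 z 0.019 top y 0.1586..0.2193 35
side y med 0.2174 n32
```

Resting on the stack, pressing with about 16 N. I'll ease up, release, rise and go above the bracket.

move_arm(increments="0 0 1.5 0 0 0 255;0 0 0 0 0 0 255;0 0 0 0 0 0 0;0 0 0 0 0 0 0;0 0 0 0 0 0 0;0 0 0 0 0 0 0;0 0 0 0 0 0 0;0 0 0 0 0 0 0")

```text
time: 15.65
position: [0.5, 0.1869, 0.0894]
tool_rot: [-3.141, -0.048, 0.001]
ft_force: [0.2, -0.4, 0.7]
grip_width: 0.981
grip_force: 0.0
```

move_arm(increments="0 0 15 0 0 0 0;0 0 30 0 0 0 0;0 0 40 0 0 0 0;0 0 40 0 0 0 0;0 0 10 0 0 0 0;0 -15 0 0 0 0 0;0 -30 0 0 0 0 0;0 -35 0 0 0 0 0")

```text
time: 16.32
position: [0.4999, 0.1084, 0.2249]
tool_rot: [-3.14, -0.056, -0.002]
ft_force: [0.8, -1.5, -0.7]
grip_width: 1.001
grip_force: 0.0
```

```bash
python3 - <<'E'
from h import *
s=ctrl.get_state();print(s["time"],s["position"],s["tool_rot"],s["ft_force"])
for n in ["scene","top"]:
    p=ctrl.get_image(n); w=cloud(p); np.savez(n+"4.npz",w=w,f=p["frame"])
    print(n);cases(w,(.11,.13),(.4,.6),(.05,.3),minpts=60)
    print("plates");cases(w,(.130,.140),(.4,.7),(-.4,-.05),minpts=40)
    if n=="scene":
        for t in (.12,.08,.04): faces(w,t,.4955,.188)
f=p["frame"][190:250,335:425,::-1]; cv2.imwrite("pics/br.png",cv2.resize(f,None,fx=8,fy=8,interpolation=cv2.INTER_CUBIC))
E
```

```text
16.3167 [0.49989048 0.10838933 0.22491179] [-3.14020866e+00 -5.60757188e-02 -1.78926830e-03] [ 0.83360309 -1.50867677 -0.73279932]
scene
rect c [497.9 185.2] size [86.2 61.1] ang 1.5 z 0.1182 px [383. 221.] 510
plates
rect c [ 467.3 -249.5] size [ 17.8 163.7] ang 13.0 z 0.1333 px [280. 143.] 142
rect c [ 524.  -220.5] size [ 17.2 199.1] ang 12.3 z 0.1336 px [275. 157.] 183
front x 0.5370 yaw 2.0 n65 z 0.099 top y 0.1582..0.2154 191
side y med 0.2142 n35
front x 0.5369 yaw 2.4 n61 z 0.059 top y 0.1600..0.2160 43
side y med 0.2154 n37
front x 0.5353 yaw -0.5 n59 z 0.019 top y 0.1639..0.2192 46
side y med 0.2173 n31
top
plates
rect c [ 524.8 -232.7] size [ 11.6 171.7] ang 12.3 z 0.1348 px [383. 208.] 143
rect c [ 457.6 -215.9] size [ 11.9 163.9] ang 12.3 z 0.1353 px [377. 227.] 140
```

View pics/br.png

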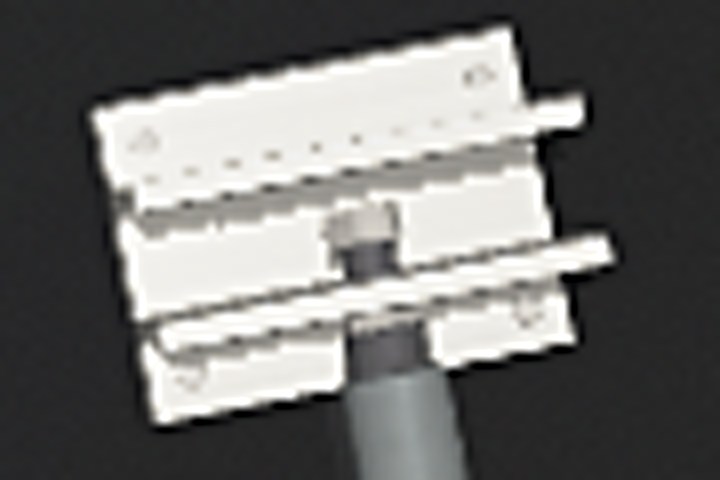

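The crop shows an empty gap with the head (beige) at crop (365,225), i.e. px (380.6,218), and its sleeve towards the front plate. Now I'll measure the head in the bracket frame.

```bash
python3 - <<'E'
from h import *
for n in ("top4","scene4"):
    w=np.load(n+".npz")["w"]; q=w[(w[...,0]>.36)&(w[...,0]<.62)&(w[...,1]>-.36)&(w[...,1]<-.08)]
    pl=q[(q[:,2]>.131)&(q[:,2]<.139)]
    fit=[]
    for lo,hi,sg in ((0,0,1),(0,0,-1)):
        a=np.radians(12.2); t=pl[:,:2]@np.array([np.cos(a),np.sin(a)])
        mid=np.median([t.min(),t.max()]); s=pl[(t>mid) if sg>0 else (t<mid)]
        k,c=np.polyfit(s[:,1],s[:,0],1); fit.append((-np.degrees(np.arctan(k)),c)); 
    yaw=np.mean([f[0] for f in fit]); a=np.radians(yaw)
    ex=np.array([np.cos(a),np.sin(a)]);ey=np.array([-np.sin(a),np.cos(a)])
    t=pl[:,:2]@ex; u=pl[:,:2]@ey; mid=(t.min()+t.max())/2
    f,b=t[t<mid],t[t>mid]
    c=(np.median(f)+np.median(b))/2
    print(n,"yaws",[round(x[0],2) for x in fit],"front/rear",np.median(f),np.median(b),"sep",np.median(b)-np.median(f),"u",u.min(),u.max())
    T=q[:,:2]@ex-c;U=q[:,:2]@ey
    g=(abs(T)<.02)&(q[:,2]>.095)&(q[:,2]<.128)
    print("gap pts",g.sum()); 
    h=g&(T>-.003)
    print("head T",np.round(np.percentile(T[h],[5,50,95]),4),"U",np.round(np.percentile(U[h],[2,50,98]),4),"z",np.round(np.percentile(q[h,2],[5,50,95]),4))
    um=(U[h].min()+U[h].max())/2; print("centre world",c*ex+um*ey, "via runner")
    r=(T<-.06)&(T>-.15)&(q[:,2]>.112)&(q[:,2]<.132)
    print("runner U",(U[r].min()+U[r].max())/2, "um",um,"plates mid",(u.min()+u.max())/2)
E
```

```text
top4 yaws [np.float64(11.35), np.float64(-59.43)] front/rear 0.49340490050159647 0.5668750062200408 sep 0.07347010571844437 u -0.10755274007412269 0.09357207458513334
gap pts 88
head T [-0.002   0.0074  0.0187] U [-0.0564 -0.0084  0.0097] z [0.1063 0.1162 0.1232]
centre world [ 0.47923419 -0.22699963] via runner
runner U -0.023219390347687153 um -0.012077650725556437 plates mid -0.006990332744494676
scene4 yaws [np.float64(6.9), np.float64(-68.52)] front/rear 0.502204573020973 0.5715222903482332 sep 0.06931771732726022 u -0.03769856664244201 0.15412381671323763
gap pts 260
head T [-0.002   0.008   0.0189] U [0.0023 0.0597 0.1149] z [0.0975 0.1136 0.1262]
centre world [ 0.49120327 -0.22449247] via runner
runner U 0.03224344114646183 um 0.05878078390546524 plates mid 0.058212625035397814
```

```bash
python3 - <<'E'
from h import *
a=np.radians(12.2);ex=np.array([np.cos(a),np.sin(a)]);ey=np.array([-np.sin(a),np.cos(a)]);c0=np.array([.491,-.224])
for n in ("top4","scene4"):
    w=np.load(n+".npz")["w"].reshape(-1,3); w=w[~np.isnan(w[:,0])]
    T=(w[:,:2]-c0)@ex;U=(w[:,:2]-c0)@ey;Z=w[:,2]; nr=(abs(T)<.2)&(abs(U)<.13)
    T,U,Z=T[nr],U[nr],Z[nr]
    for sg in (-1,1):
        m=(abs(T-sg*.031)<.012)&(abs(Z-.1345)<.003)
        k,c=np.polyfit(U[m],T[m],1); print(n,"plate",sg,"T %.4f at U0, slope deg %.2f U %.4f %.4f n%d"%(c,np.degrees(k),U[m].min(),U[m].max(),m.sum()))
    m=(T>-.012)&(T<.015)&(Z>.108)&(Z<.127)&(abs(U)<.03)
    print("head T %.4f %.4f U %.4f %.4f med %.4f z %.4f n%d"%(T[m].min(),T[m].max(),U[m].min(),U[m].max(),np.median(U[m]),Z[m].max(),m.sum()))
    m=(T<-.06)&(T>-.14)&(Z>.118)&(Z<.132)&(abs(U)<.05)
    print("runner U %.4f..%.4f"%(U[m].min(),U[m].max()))
s=ctrl.get_state();print(s["position"],s["tool_rot"])
E
```

```text
top4 plate -1 T -0.0306 at U0, slope deg 0.06 U -0.1020 0.0964 n112
top4 plate 1 T 0.0311 at U0, slope deg -0.16 U -0.1016 0.0977 n113
head T -0.0119 0.0081 U -0.0160 0.0122 med -0.0015 z 0.1239 n43
runner U -0.0228..0.0199
scene4 plate -1 T -0.0289 at U0, slope deg 0.40 U -0.1018 0.0984 n118
scene4 plate 1 T 0.0329 at U0, slope deg 0.04 U -0.1031 0.0960 n136
head T -0.0116 0.0137 U -0.0171 0.0148 med -0.0014 z 0.1241 n43
runner U -0.0226..0.0196
[0.50071637 0.09985173 0.22400257] [ 3.13724867e+00  3.35024662e-02 -8.10264454e-04]
```

move_arm(increments="0 -20 0 0 0 0 0;0 -30 0 0 0 0 0;-1 -35 0 0 0 2 0;-1 -35 0 0 0 2 0;-1 -35 0 0 0 2 0;-1 -35 0 0 0 2 0;-1 -35 0 0 0 2 0;-1 -35 0 0 0 0.4 0")

```text
time: 17.08
position: [0.4938, -0.1546, 0.2244]
tool_rot: [3.123, 0.335, -0.0]
ft_force: [-0.5, -0.7, 1.4]
grip_width: 1.002
grip_force: 0.0
```

move_arm(increments="-1 -35 0 0 0 0 0;-1 -25 0 0 0 0 0;0 -12 0 0 0 0 0;0 0 0 0 0 0 0;0 0 0 0 0 0 0;0 0 0 0 0 0 0;0 0 0 0 0 0 0;0 0 0 0 0 0 0")

```text
time: 17.75
position: [0.4927, -0.2232, 0.2248]
tool_rot: [3.123, 0.337, 0.0]
ft_force: [1.1, 0.1, 0.6]
grip_width: 1.002
grip_force: 0.0
```

move_arm(increments="0 -2.5 0 0 0 0 0;0 0 -20 0 0 0 0;0 0 -25 0 0 0 0;0 0 -25 0 0 0 0;0 0 -25 0 0 0 0;0 0 -22 0 0 0 0;0 0 -15 0 0 0 0;0 0 -7 0 0 0 0", grip_force=35)

```text
time: 18.42
position: [0.4907, -0.2267, 0.0832]
tool_rot: [-3.122, -0.333, 0.005]
ft_force: [-0.9, -0.1, -0.8]
grip_width: 1.002
grip_force: 0.0
```

```bash
python3 - <<'E'
from h import *
s=ctrl.get_state();print(s["position"],s["tool_rot"],s["ft_force"],s["torque"])
p=ctrl.get_image("scene"); cv2.imwrite("pics/g.png",cv2.resize(p["frame"][90:210,210:350,::-1],None,fx=5,fy=5))
E
```

```text
[ 0.49067016 -0.22667918  0.08319776] [-3.12177063 -0.3333085   0.00494624] [-0.94300875 -0.05423145 -0.82236376] [-0.00494838  0.00851505  0.00834814]
```

View pics/g.png

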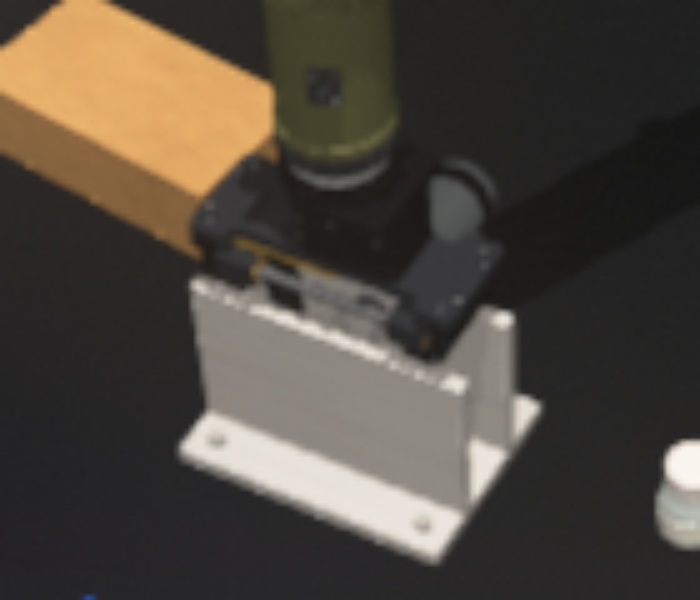

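The crop shows the gripper straddling the gap between the plates, without contact. Closing now.

move_arm(increments="0 0 0 0 0 0 255;0 0 0 0 0 0 255;0 0 0 0 0 0 255;0 0 0 0 0 0 255;0 0 0 0 0 0 255;0 0 0 0 0 0 255;0 0 0 0 0 0 255;0 0 0 0 0 0 255")

```text
time: 19.13
position: [0.4922, -0.2276, 0.0857]
tool_rot: [3.124, 0.333, 0.0]
ft_force: [0.6, -0.4, 0.1]
grip_width: 0.479
grip_force: 0.0
```

move_arm(increments="0 0 0 0 0 0 255;0 0 0 0 0 0 255;0 0 0 0 0 0 255;0 0 0 0 0 0 255;0 0 0 0 0 0 255;0 0 0 0 0 0 255;0 0 0 0 0 0 255;0 0 0 0 0 0 255")

```text
time: 19.8
position: [0.4918, -0.2263, 0.0855]
tool_rot: [-3.122, -0.334, 0.002]
ft_force: [-2.2, 5.3, 4.1]
grip_width: 0.355
grip_force: 34.2
```

move_arm(increments="0 0 0 0 0 0 255;0 0 0 0 0 0 255;0 0 0 0 0 0 255;0 0 0 0 0 0 255;0 0 0 0 0 0 255;0 0 0 0 0 0 255;0 0 0 0 0 0 255;0 0 0 0 0 0 255")

```text
time: 20.47
position: [0.4918, -0.2262, 0.0855]
tool_rot: [-3.122, -0.333, 0.002]
ft_force: [-1.4, 3.5, 3.9]
grip_width: 0.359
grip_force: 34.2
```

move_arm(increments="0 0 0 0 0 0 255;0 0 0 0 0 0 255;0 0 0 0 0 0 255;0 0 0 0 0 0 255;0 0 0 0 0 0 255;0 0 0 0 0 0 255;0 0 0 0 0 0 255;0 0 0 0 0 0 255", grip_force=45)

```text
time: 21.13
position: [0.4918, -0.2263, 0.0855]
tool_rot: [-3.122, -0.333, 0.002]
ft_force: [-2.7, 3.8, 2.9]
grip_width: 0.351
grip_force: 44.0
```

move_arm(increments="0 0 0 0 0 0 255;0 0 0 0 0 0 255;0 0 0 0 0 0 255;0 0 0 0 0 0 255;0 0 0 0 0 0 255;0 0 0 0 0 0 255;0 0 0 0 0 0 255;0 0 0 0 0 0 255")

```text
time: 21.8
position: [0.4918, -0.2263, 0.0855]
tool_rot: [-3.122, -0.334, 0.002]
ft_force: [-2.5, 4.5, 4.0]
grip_width: 0.356
grip_force: 44.0
```

move_arm(increments="0 0 0 0 0 0 255;0 0 0 0 0 0 255;0 0 0 0 0 0 255;0 0 0 0 0 0 255;0 0 0 0 0 0 255;0 0 0 0 0 0 255;0 0 0 0 0 0 255;0 0 0 0 0 0 255")

```text
time: 22.47
position: [0.4918, -0.2263, 0.0855]
tool_rot: [-3.122, -0.334, 0.002]
ft_force: [-2.8, 4.0, 3.4]
grip_width: 0.356
grip_force: 44.0
```

```bash
python3 - <<'E'
from h import *
for i in range(6):
    p=ctrl.get_image("top" if i%2 else "scene");s=ctrl.get_state();print(round(s["time"],2),np.round(s["ft_force"],1),np.round(s["torque"],3),round(s["grip_width"]*87,2),s["grip_force"])
w=cloud(p);cases(w,(.11,.13),(.4,.6),(.05,.3),minpts=60)
E
```

```text
22.52 [-1.3  4.4  2.8] [ 1.054  0.55  -0.06 ] 30.79 44.00777523173019
22.57 [-2.5  4.3  3.3] [ 1.111  0.442 -0.044] 30.48 44.007708840072155
22.62 [-3.3  5.9  3.5] [ 1.126  0.493 -0.008] 31.04 44.00775505229831
22.67 [-2.3  4.9  2.9] [ 1.111  0.549 -0.012] 30.61 44.00773571105674
22.72 [-2.7  5.1  2.9] [ 1.095  0.509 -0.035] 31.0 44.007867795880884
22.77 [-2.7  4.9  3. ] [ 1.104  0.498 -0.05 ] 30.82 44.00775813264772
rect c [495.3 185.8] size [81.3 60. ] ang 1.3 z 0.1199 px [263. 214.] 401
```

The grip has held steady for 3 s with no change in width, and the column is standing. Handing in.

```bash
python3 -c "
from bench import ctrl
print(ctrl.close_job())"
```

```text
the job is handed in; nothing more can be done
None
```

I stacked both cases on the bench case, each within about 3 mm of the one below, and handed the job in at about 23 s with the bolt head gripped at 44 N. The constant grip width indicates the bolt has stopped; the hand-in returned no verdict, and I did not re-measure the bystanders.

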